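# Wedge open the collage press

### The job

Pull the wooden wedge by its blue handle straight up out of its spring clip, lay it on the table in front of the collage press and slide it, thin end first, under the orange-taped front lip until the pressing board just lifts off its base: a gap of about 6 mm at the front, and never more than 10 mm, because the glue is still tacky. Raise the board only with the wedge, not with the gripper, and leave the other things where they stand. Finish while still holding the wedge there in the gripper, flat on the table, with the board resting on it.

Things in the scene. Friction and masses are not known exactly. Their poses are not given: they have to be found in the camera images.
- wedge: wooden leveling wedge, 110 g, loose, flat underside; blue upright handle at its thick end. Origin: underside, below the handle; x to the thin end. Block x -22 to 22, 34 wide, 29.5 tall; ramp from x 22 (29.5 thick) straight down to x 92 (5 thick), slope 0.35, 34 wide. Starts level in the clip, underside 10 mm above the table
- handle (a point): middle of the wedge's blue handle, 60 mm above the wedge's origin; the handle is 30 mm along the wedge (x) by 24 mm across (y), from 29.5 to 83 mm above the underside. Grip it across y, fingertips above 33 mm (the clip's jaws reach 24 mm)
- red_line (a point): red line across the wedge's ramp, 49 mm ahead of the wedge's origin, where it is 20 mm thick: with the wedge flat on the table and the lip's front edge over the red line, the gap is 6 mm
- clip: grey spring clip fixed to the table, left or right of the press, storing the wedge: plate x -45 to 105, 80 wide, 10 mm thick, steel spring jaws beside the wedge, 34 mm tall. Their bumps snap into grooves in the wedge's flanks; it comes out straight up against a snap of 10 to 20 N in the first 3 mm, free after 15 mm. Origin on the table below the handle; axes as the stored wedge
- press: collage press fixed to the table. Origin: on the table below the middle of the lip's front edge; x points into the press (push the wedge this way), y along the lip, z up. Base board 14 mm thick, 280 wide, from x 65 to 270 mm; before x 65 the lip overhangs the bare table, 14 mm below it
- lid: pressing board (wood frame, clear panel, 240 mm deep, 280 wide, 18 thick, 0.5 to 0.9 kg), hinged at its far side; its weight keeps it down on the base. Origin: middle of its lower front edge, 14 mm above the table when closed: its height above that is the gap. x to the hinge, z up. Its front 70 mm are a solid wooden lip with orange tape along the front edge
- brush_pot: white ceramic pot of brushes, 72 mm across, 100 mm tall (brushes reach 200 mm); loose; origin under its centre
- mug: white mug, 80 mm across, 90 mm tall; loose; origin under its centre
- glue_stick: glue stick standing upright, 29 mm across, 92 mm tall, red cap; loose; origin under its centre
- pastel_tray: black tray of oil pastels 130 x 180 x 22 mm; loose; origin under its centre

How it is judged:
By the outcome, as a careful person would: the job done as asked, in the order asked, and still so for the second after the job is handed in, while the arm keeps its last pose, push and grip.
It also fails if it takes over 51 s, if anything falls off the work surface, if the arm or the gripper's body presses on something with over 40 N, if the wrist force passes 120 N, or if a joint passes its speed limit or range.

### The arm

A 6-joint arm with a two-finger parallel gripper is mounted at the origin on the work surface. World frame = base frame: x ahead of the robot, y to its left, z up, the work surface at z = 0. Lengths are in m, angles in rad, forces in N, time in s.
With the tool pointing down it reaches from about 0.375 to 0.75 m from the base axis. Payload 9 kg.
Tool frame: the origin (TCP) lies at the very end of the fingers, on their centre line; the grasp point (between the pads) lies 19 mm behind it; z points along the fingers, y is the direction in which the jaws open and shut (so a half turn about z gives the same grasp; the last joint's range is limited). The gripper opens to 85 mm and grips with 20 to 120 N. Pads are 22 mm wide; open, the fingers measure 114 mm over their backs; the gripper's body (76 mm by 85 mm) begins 54 mm behind the grasp point. The pads swing forward as they close: fully open they stand 13 mm farther back than shut.
Start: joints at [1.083, 0.104, 0.097, 1.564, 0, 1.353], TCP at [0.16, 0.578, 0.231] pointing down, gripper open.
Joint ranges: [-2.99, 2.99], [-0.84, 1.86], [-1.1, 1.16], [-1.84, 2.11], [-1.51, 1.56], [-3.14, 3.14]. Speed limits (rad/s): [2.22, 2.22, 2.57, 3.14, 3.14, 3.14].

### API

Orientations are given as a unit quaternion [x, y, z, w].
In Python, from workcell import env, snapshot, camera_info gives the robot as it stands. The module is installed in compiled form; this text tells all that it offers.
- The arm moves only by the tool apply_moves, never from a script. Its argument "increments" is a list of rows, each a list of 3 entries, a list of its own where there are three numbers: the finger opening in m, from 0 to 0.0854, then the shift along the tool's x, y, z in m, then the turn, a rotation vector about the tool's x, y, z in rad. In form: [[jaw, [tx, ty, tz], [rx, ry, rz]], ...]. A call has 1 to 12 rows; each row is the pose to reach, as a shift and turn from the pose measured when the call began, along the tool's axes at that moment; what a row does not reach only later rows make up. A row lasts 1/8 s, in which the tool goes at most 62.5 mm and 10.7 degrees, less where a joint would pass 70% of its speed; a pose out of reach is approached as far as the arm can. A call with a gripper value outside its range is refused whole. The fingers move at their own pace and stop on an object; "force" is the grip in N (left out, the last holds). Time passes only in rows, so rows that repeat a pose let the fingers close. It gives the time, the measured TCP pose, the force and the opening at its end, in the units of the state.
- env.sense(): the state, without advancing time (a new reading comes with each control period).
- snapshot(name): name is "scene" or "top"; returns (picture, depth): 400x640x3 uint8, red, green, blue; 400x640 float32, m along the optical axis (not along the pixel's ray), 0 where there is no reading.
- camera_info(name): a dict with "vertical_fov" (degrees; the focal length in pixels is half the picture's height over the tangent of half this angle, whatever the lens; pixels are square), "cx", "cy" (the principal point, pixels), "R" (3x3) and "t" (3): a world point X has camera coordinates R X + t. Camera axes: x right, y down, z forward; pixel columns grow to the right and rows downward; lengths in m; the calibration is good to about 2 mm. A picture is of the moment at which its call begins. camera_info takes no time and is no camera call.
- env.hand_in(): hands the job in, once; it reports no verdict.
The state is a dict: "t": time; "qpos": joint angles; "joint_vel": joint speeds; "tau": joint torques, N m; "eef_pos": TCP position; "tool_rot": TCP orientation; "ft_force": force on the tool from outside, world axes, zero at the start; "wrist_torque": the same for the moment, N m; "finger_gap": finger opening in m.
Only numpy, scipy, OpenCV 4.12 (cv2) and the standard library are available. Lean on these libraries where they do the work, as an engineer would, in place of code of your own. Each camera call takes 0.05 s, during which the arm holds its last target. There are 200 camera calls.

## Working session

There is one attempt and no reset: what is moved stays moved. The work goes in short steps, Python scripts to look and compute and a tool call to move; the robot and the scene stay as the last step left them, time stands still between calls to the robot, and variables do not carry over. Pictures are saved under pics/ and viewed, about 8 in all and at most 12, crops included, and the job is handed in when it is done.

Besides the shell and the picture viewer there is one more tool, called after "Request:" as name(argument=value, ...), one argument or row to a line, values as JSON. apply_moves: Moves the arm, as the interface text tells. Its arguments: {"type":"object","properties":{"increments":{"type":"array"},"force":{"type":"number"}},"required":["increments"]}

```bash
mkdir -p pics; cat > h.py <<'E'
import numpy as np, cv2
from workcell import env, snapshot, camera_info
def cam(n):
    c=camera_info(n); f=200/np.tan(np.radians(c["vertical_fov"])/2); return c,f,np.array(c["R"]),np.array(c["t"])
def world(n,u,v,d):
    c,f,R,t=cam(n); return R.T@(np.array([(u-c["cx"])/f*d,(v-c["cy"])/f*d,d])-t)
def onz(n,u,v,z):
    c,f,R,t=cam(n); r=R.T@np.array([(u-c["cx"])/f,(v-c["cy"])/f,1]); o=-R.T@t; return o+r*(z-o[2])/r[2]
def proj(n,X):
    c,f,R,t=cam(n); p=R@np.array(X)+t; return p[:2]/p[2]*f+[c["cx"],c["cy"]]
E
python3 - <<'E'
from h import *
for n in("scene","top"):
    p,d=snapshot(n); cv2.imwrite(f"pics/{n}0.png",p[:,:,::-1]); np.save(f"{n}0.npy",d)
    c=camera_info(n); print(n,c)
print(env.sense())
E
```

```text
scene {'vertical_fov': 52.75796039283854, 'cx': 317.53621605360485, 'cy': 204.86086227291523, 'R': array([[-0.82690358,  0.56233934,  0.00222214],
       [ 0.39562228,  0.5845502 , -0.70836719],
       [-0.39964169, -0.58487223, -0.70584063]]), 't': array([ 0.39437943, -0.18542832,  1.62699249])}
top {'vertical_fov': 44.03048490806697, 'cx': 312.6572134925265, 'cy': 202.02207080655344, 'R': array([[-2.36860139e-02, -9.99719436e-01,  1.48291905e-04],
       [-9.84928491e-01,  2.33101550e-02, -1.71384086e-01],
       [ 1.71332546e-01, -4.20546277e-03, -9.85204280e-01]]), 't': array([0.04940802, 0.52990921, 1.25180975])}
{'t': 0.1, 'qpos': array([ 1.08327571e+00,  1.04648010e-01,  9.65267557e-02,  1.56393008e+00,
       -3.20072957e-05,  1.35312548e+00]), 'joint_vel': array([ 0.00055027, -0.00208743,  0.00127591, -0.00044248, -0.00090629,
       -0.00015991]), 'tau': array([ 3.43133768e-03, -5.58204675e+01,  5.04722571e+01,  1.30282217e-02,
       -4.02197165e-04,  1.33369437e-05]), 'eef_pos': array([0.15978107, 0.57799983, 0.23058401]), 'tool_rot': array([ 1.34515843e-01,  9.90911244e-01, -5.94426963e-04, -2.01680272e-04]), 'ft_force': array([ 1.04595413,  0.28077003, -0.04770905]), 'wrist_torque': array([ 0.01461183,  0.00713629, -0.02511053]), 'finger_gap': 0.08520993381291944}
```

View pics/scene0.png

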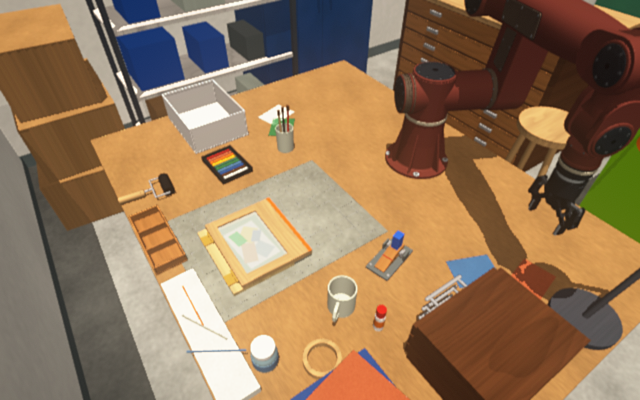

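View pics/top0.png

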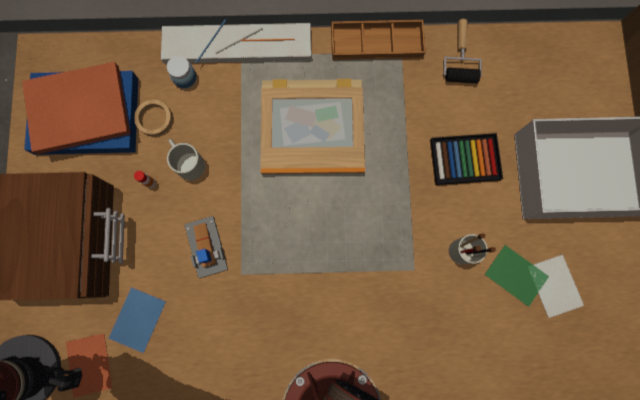

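Both views show the press (top: lip edge near row 172, cols 262–364), the clip with the wedge at top (206,246), blue handle at (202,256), thin end toward (200,222). The mug is at (184,160) and the glue stick at (143,178). Next I'll enlarge both areas.

```bash
python3 - <<'E'
import cv2,numpy as np
t=cv2.imread("pics/top0.png"); s=cv2.imread("pics/scene0.png")
a=cv2.resize(t[205:285,170:245],None,fx=5,fy=5,interpolation=cv2.INTER_CUBIC)  # 375x400
b=cv2.resize(s[220:290,355:425],None,fx=5.7,fy=5.7,interpolation=cv2.INTER_CUBIC)[:400,:400]
c=cv2.resize(t[140:190,250:380],None,fx=6,fy=4,interpolation=cv2.INTER_CUBIC)[:200]
o=np.zeros((600,800,3),np.uint8); o[:400,:375]=a; o[:b.shape[0],390:390+b.shape[1]]=b; o[400:,:780]=c
cv2.imwrite("pics/crop0.png",o)
E
```

```text
(no output)
```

View pics/crop0.png

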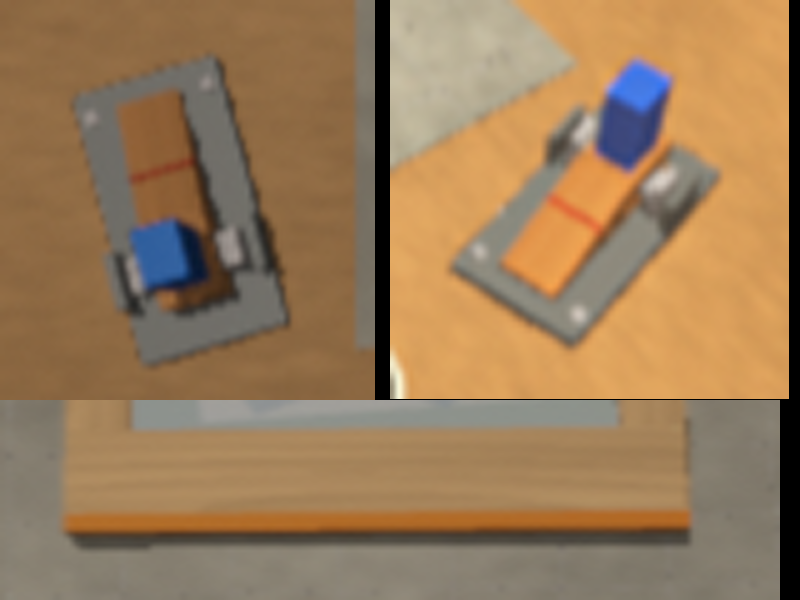

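The crop shows the plate corners at top-crop pixels (73,98), (218,57), (288,323) and (145,365). The handle top is a blue quad around (165,240). The lip's lower orange edge runs from (65,531) to (690,527).

```bash
python3 - <<'E'
from h import *
np.set_printoptions(precision=4,suppress=True)
C=np.array([onz("top",170+x/5-.4,205+y/5-.4,.010) for x,y in((73,98),(218,57),(288,323),(145,365))])
print(C); 
front=(C[0]+C[1])/2; back=(C[2]+C[3])/2; ax=front-back; L=np.linalg.norm(ax[:2]); u=ax/L
print("plate len",L,"wid",np.linalg.norm(C[0]-C[1]),np.linalg.norm(C[2]-C[3]),"yaw",np.arctan2(u[1],u[0]),"origin",(front+back)/2-u*.030)
def cloud(n):
    d=np.load(n+"0.npy"); c,f,R,t=cam(n); v,u=np.mgrid[:400,:640]
    P=np.stack([(u-c["cx"])/f*d,(v-c["cy"])/f*d,d],-1)-t; return P@R, d>0
# handle top from blue+depth
for n in("top","scene"):
    P,ok=cloud(n); im=cv2.imread(f"pics/{n}0.png").astype(int); b,g,r=im[...,0],im[...,1],im[...,2]
    o=(front+back)/2-u*.030
    m=ok&(b>r+60)&(np.hypot(P[...,0]-o[0],P[...,1]-o[1])<.05)&(P[...,2]>.08)
    X=P[m]; print(n,"handle top",len(X),X.min(0),X.max(0),X.mean(0),np.median(X,0))
    # lip top
    m=ok&(P[...,2]>.024)&(P[...,2]<.04)&(P[...,0]>.4)&(P[...,0]<.75)&(abs(P[...,1])<.2)
    X=P[m]; ys=np.linspace(-.1,.15,11)
    for y0,y1 in zip(ys[:-1],ys[1:]):
        q=X[(X[:,1]>y0)&(X[:,1]<y1)]
        if len(q)>5: print("  lip y%.3f"%((y0+y1)/2), np.sort(q[:,0])[:3], np.median(q[:,2]))
    q=X[(X[:,0]<X[:,0].min()+.06)]; print("  y range",q[:,1].min(),q[:,1].max())
for z in(.032,.014): print("lip px z",z,onz("top",260.4,172.4,z),onz("top",364.6,171.4,z))
# nearby
for nm,(a,b) in dict(mug=(184,160),glue=(143,178)).items(): print(nm,onz("top",a,b,.09))
E
```

```text
[[0.4851 0.3817 0.01  ]
 [0.5054 0.3044 0.01  ]
 [0.3629 0.266  0.01  ]
 [0.3428 0.341  0.01  ]]
plate len 0.14778374530161734 wid 0.07995942051778013 0.07762055645946644 yaw 0.27107631409408617 origin [0.3951 0.3152 0.01  ]
top handle top 113 [0.3807 0.3018 0.0835] [0.4105 0.3294 0.0997] [0.3947 0.3145 0.0941] [0.3955 0.3143 0.0943]
  lip y-0.088 [0.6111 0.6114 0.6116] 0.032624798646477875
  lip y-0.062 [0.6117 0.6118 0.612 ] 0.030627315327817223
  lip y-0.037 [0.6119 0.6121 0.6122] 0.030548289611382288
  lip y-0.012 [0.6127 0.6127 0.6129] 0.03033152974302764
  lip y0.012 [0.6128 0.6128 0.6129] 0.03010424276723509
  lip y0.038 [0.6126 0.613  0.6134] 0.030525114278706498
  lip y0.063 [0.6134 0.6136 0.6137] 0.03041663716036275
  lip y0.088 [0.6136 0.6139 0.614 ] 0.030357358814114613
  lip y0.113 [0.6136 0.6139 0.6141] 0.030687166840156294
  lip y0.138 [0.6147 0.6147 0.6149] 0.031713204172859985
  y range -0.10466336486636015 0.17571832537043308
scene handle top 76 [0.3828 0.3022 0.0804] [0.4137 0.3304 0.0993] [0.4003 0.3179 0.0926] [0.4016 0.3178 0.0937]
  lip y-0.088 [0.6141 0.6152 0.6154] 0.03351534297724095
  lip y-0.062 [0.6148 0.6149 0.6151] 0.0309979219494188
  lip y-0.037 [0.614  0.6142 0.6154] 0.03109427800729977
  lip y-0.012 [0.6147 0.6155 0.6171] 0.03148789536214882
  lip y0.012 [0.6168 0.6168 0.6168] 0.03068915071144996
  lip y0.038 [0.6165 0.6169 0.6174] 0.030814695185053684
  lip y0.063 [0.6161 0.6166 0.618 ] 0.031111713929596302
  lip y0.088 [0.6162 0.6166 0.6167] 0.03111791221431105
  lip y0.113 [0.6166 0.6167 0.6183] 0.031176089185321117
  lip y0.138 [0.6167 0.6174 0.6175] 0.03294232743172182
  y range -0.10924226027612337 0.1770531997893118
lip px z 0.032 [0.6172 0.1749 0.032 ] [ 0.6133 -0.1044  0.032 ]
lip px z 0.014 [0.6215 0.1767 0.014 ] [ 0.6176 -0.1064  0.014 ]
mug [0.6407 0.365  0.09  ]
glue [0.5957 0.4687 0.09  ]
```

Measured: handle at about (0.397, 0.316), clip yaw 0.271. The lip front is at about x 0.615, its middle at y 0.035, and the press yaw is −0.014. I'll move above the handle by an inner waypoint, to stay clear of the cabinet.

Request:
apply_moves(
  increments=[
    [0.085,[-0.022,-0.04,-0.018],[0,0,-0.05]],
    [0.085,[-0.043,-0.08,-0.035],[0,0,-0.1]],
    [0.085,[-0.065,-0.12,-0.053],[0,0,-0.15]],
    [0.085,[-0.086,-0.161,-0.07],[0,0,-0.2]],
    [0.085,[-0.128,-0.166,-0.045],[0,0,-0.27]],
    [0.085,[-0.17,-0.172,-0.015],[0,0,-0.34]],
    [0.085,[-0.213,-0.178,0.015],[0,0,-0.41]],
    [0.085,[-0.256,-0.183,0.045],[0,0,-0.48]],
    [0.085,[-0.298,-0.189,0.07],[0,0,-0.541]],
    [0.085,[-0.298,-0.189,0.07],[0,0,-0.541]],
    [0.085,[-0.298,-0.189,0.07],[0,0,-0.541]],
  ],
)

```text
t: 1.48
eef_pos: [0.3962, 0.3164, 0.1608]
tool_rot: [-0.135, 0.991, -0.0, -0.001]
ft_force: [0.5, 0.7, 0.5]
finger_gap: 0.0848
```

Request:
apply_moves(
  increments=[
    [0.085,[0,0,0.04],[0,0,0]],
    [0.085,[0,0,0.08],[0,0,0]],
    [0.085,[0,0,0.1],[0,0,0]],
    [0.085,[0,0,0.109],[0,0,0]],
    [0.085,[0,0,0.109],[0,0,0]],
  ],
)

```text
t: 2.1
eef_pos: [0.3958, 0.3168, 0.0525]
tool_rot: [-0.135, 0.991, -0.0, -0.0]
ft_force: [-0.6, 0.8, 0.6]
finger_gap: 0.0855
```

Request:
apply_moves(
  increments=[
    [0.035,[0,0,0],[0,0,0]],
    [0.035,[0,0,0],[0,0,0]],
    [0.035,[0,0,0],[0,0,0]],
    [0.035,[0,0,0],[0,0,0]],
    [0.035,[0,0,0],[0,0,0]],
  ],
  force=30,
)

```text
t: 2.72
eef_pos: [0.3958, 0.3168, 0.0525]
tool_rot: [-0.135, 0.991, -0.0, -0.0]
ft_force: [0.7, -1.3, -0.1]
finger_gap: 0.0346
```

```bash
python3 - <<'E'
from h import *
o=[]
for n,(x,y) in(("top",(205,245)),("scene",(395,250))):
    p,d=snapshot(n); o.append(cv2.resize(p[y-40:y+40,x-40:x+40,::-1],(400,400),interpolation=cv2.INTER_CUBIC))
cv2.imwrite("pics/g1.png",np.hstack(o)); print(env.sense())
E
```

```text
{'t': 2.825, 'qpos': array([ 4.16675384e-01, -1.33059615e-01, -4.64283179e-01,  1.24068798e+00,
       -4.30483895e-04,  1.45622403e-01]), 'joint_vel': array([-0.00040146, -0.00252965, -0.00090925, -0.00046762,  0.00088015,
       -0.00095726]), 'tau': array([-1.24841114e-03, -4.22288525e+01,  4.89759064e+01,  1.43146561e-02,
       -2.12366562e-03,  1.67924622e-04]), 'eef_pos': array([0.39579211, 0.31675732, 0.05243006]), 'tool_rot': array([-1.35112087e-01,  9.90830140e-01, -3.61504209e-04, -4.75992389e-04]), 'ft_force': array([ 0.31803305, -0.64482252, -0.6102148 ]), 'wrist_torque': array([-0.02777727, -0.00313211,  0.0149347 ]), 'finger_gap': 0.035041762664985314}
```

View pics/g1.png

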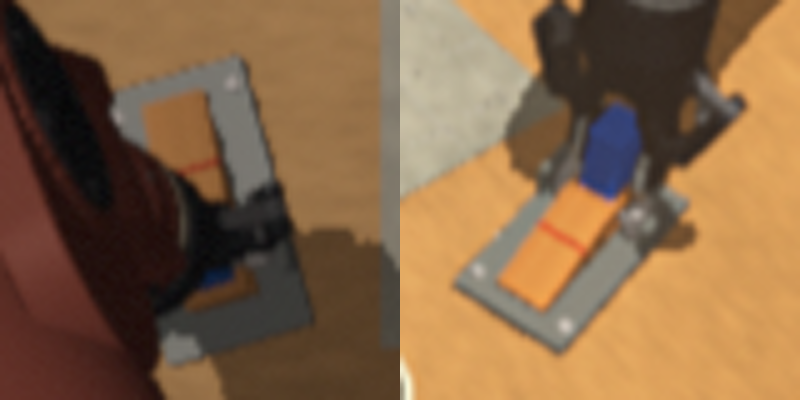

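The fingers straddle the blue handle (scene crop near (610,150)) and look about centred. Next I'll close and check the force.

Request:
apply_moves(
  increments=[
    [0.028,[0,0,0],[0,0,0]],
    [0.025,[0,0,0],[0,0,0]],
    [0.022,[0,0,0],[0,0,0]],
    [0.018,[0,0,0],[0,0,0]],
    [0.01,[0,0,0],[0,0,0]],
    [0.01,[0,0,0],[0,0,0]],
  ],
  force=80,
)

```text
t: 3.58
eef_pos: [0.3959, 0.3165, 0.0524]
tool_rot: [-0.135, 0.991, -0.001, -0.0]
ft_force: [1.6, -4.6, 0.3]
finger_gap: 0.0232
```

Request:
apply_moves(
  increments=[
    [0.01,[0,0,-0.002],[0,0,0]],
    [0.01,[0,0,-0.004],[0,0,0]],
    [0.01,[0,0,-0.007],[0,0,0]],
    [0.01,[0,0,-0.011],[0,0,0]],
    [0.01,[0,0,-0.016],[0,0,0]],
    [0.01,[0,0,-0.022],[0,0,0]],
    [0.01,[0,0,-0.03],[0,0,0]],
    [0.01,[0,0,-0.05],[0,0,0]],
    [0.01,[0,0,-0.07],[0,0,0]],
    [0.01,[0,0,-0.07],[0,0,0]],
    [0.01,[0,0,-0.07],[0,0,0]],
  ],
)

```text
t: 4.95
eef_pos: [0.3958, 0.3166, 0.1221]
tool_rot: [-0.135, 0.991, -0.001, -0.001]
ft_force: [-0.2, -0.3, -1.0]
finger_gap: 0.0233
```

```bash
python3 - <<'E'
from h import *
p,d=snapshot("scene"); x,y=395,240
cv2.imwrite("pics/l1.png",cv2.resize(p[y-60:y+60,x-60:x+60,::-1],(480,480),interpolation=cv2.INTER_CUBIC)); print(env.sense())
E
```

```text
{'t': 5.0, 'qpos': array([ 4.16705833e-01, -1.72230932e-01, -3.72170319e-01,  1.37298995e+00,
       -8.12122604e-04,  1.45757817e-01]), 'joint_vel': array([ 0.00010166,  0.00437657, -0.00662849,  0.00099989, -0.00205821,
       -0.00160363]), 'tau': array([ 1.36696617e-02, -4.26600266e+01,  5.15565348e+01, -1.47839903e-02,
       -2.92432400e-03,  2.91949036e-06]), 'eef_pos': array([0.39556265, 0.31654549, 0.12167448]), 'tool_rot': array([-1.35060332e-01,  9.90836719e-01, -6.86105896e-04, -9.11909359e-04]), 'ft_force': array([-0.29864045,  0.04687527, -0.06708568]), 'wrist_torque': array([-0.03876402,  0.03342919,  0.03244833]), 'finger_gap': 0.022585152724795454}
```

View pics/l1.png

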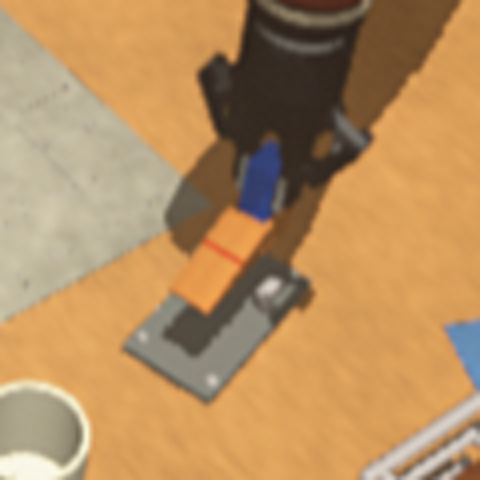

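The wedge is out and level in the gripper, and the clip is empty. The red line runs from crop (205,240) to (243,265). Next I'll carry it to a spot in front of the press.

Request:
apply_moves(
  increments=[
    [0.01,[-0.001,-0.02,0],[0,0,0.02]],
    [0.01,[-0.003,-0.06,0.003],[0,0,0.06]],
    [0.01,[-0.005,-0.1,0.006],[0,0,0.1]],
    [0.01,[-0.007,-0.14,0.009],[0,0,0.14]],
    [0.01,[-0.009,-0.18,0.012],[0,0,0.18]],
    [0.01,[-0.011,-0.22,0.015],[0,0,0.22]],
    [0.01,[-0.013,-0.26,0.018],[0,0,0.26]],
    [0.01,[-0.014,-0.285,0.02],[0,0,0.28]],
    [0.01,[-0.014,-0.294,0.02],[0,0,0.285]],
    [0.01,[-0.014,-0.294,0.02],[0,0,0.285]],
    [0.01,[-0.014,-0.294,0.02],[0,0,0.285]],
  ],
)

```text
t: 6.38
eef_pos: [0.4874, 0.0379, 0.1018]
tool_rot: [0.006, 1.0, -0.001, -0.001]
ft_force: [0.2, 0.8, -1.0]
finger_gap: 0.0233
```

```bash
python3 - <<'E'
from h import *
o=[]
for n,(x,y) in(("top",(310,190)),("scene",(320,240))):
    p,d=snapshot(n); np.save(n+"1.npy",d); cv2.imwrite(f"pics/{n}1.png",p[:,:,::-1]); o.append(cv2.resize(p[y-50:y+50,x-50:x+50,::-1],(400,400),interpolation=cv2.INTER_CUBIC))
cv2.imwrite("pics/m1.png",np.hstack(o)); print(env.sense()["eef_pos"],env.sense()["tool_rot"],env.sense()["ft_force"])
E
```

```text
[0.48749225 0.0378379  0.10196852] [ 6.34474270e-03  9.99979258e-01 -7.24685824e-04 -8.37665965e-04] [ 0.08282298  0.21319831 -1.28909206]
```

View pics/m1.png

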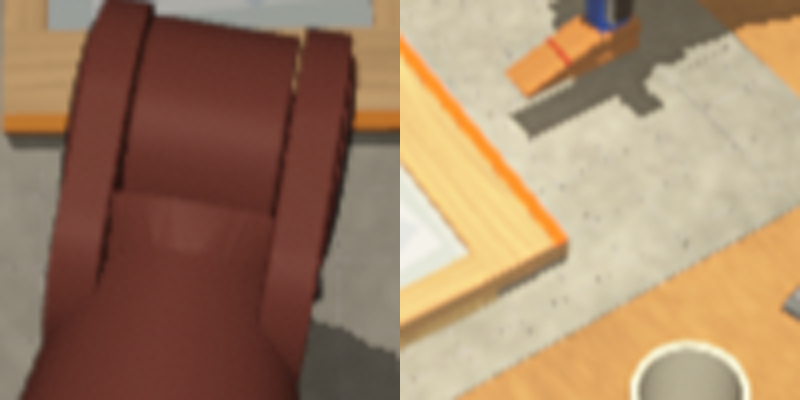

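The top view is blocked by the arm. The scene crop shows the wedge held level: red line from (548,38) to (572,63), thin edge from (507,72) to (530,97). The lip's near top corner is at (567,240), and the orange edge enters the crop at (400,40).

```bash
python3 - <<'E'
from h import *
np.set_printoptions(precision=4,suppress=True)
q=lambda x,y:(270+(x-400)/4-.4,190+y/4-.4)
e=np.array([.4875,.0378,.102]); yaw=-.0127; u=np.array([np.cos(yaw),np.sin(yaw)]); w=np.array([-u[1],u[0]])
for nm,a,b,z,L in(("red",(548,38),(572,63),.0795,.049),("tip",(507,72),(530,97),.0645,.092)):
    A,B=onz("scene",*q(*a),z),onz("scene",*q(*b),z); m=(A+B)/2-e
    print(nm,A,B,"origin rel TCP along",m[:2]@u-L,"across",m[:2]@w,"len",np.linalg.norm(A-B))
A,B=onz("scene",*q(567,240),.032),onz("scene",*q(400,40),.032); print("lip",A,B,"yaw",-np.arctan2(A[0]-B[0],A[1]-B[1]))
# red line while at l1
A,B=onz("scene",335+205/4-.4,180+240/4-.4,.0993),onz("scene",335+243/4-.4,180+265/4-.4,.0993); m=((A+B)/2)[:2]-[.3957,.3165]
u=np.array([np.cos(.271),np.sin(.271)]); print("l1 origin rel TCP",m@u-.049, m@np.array([-u[1],u[0]]))
# wedge underside height from scene depth along ramp
d=np.load("scene1.npy")
for x,y in((540,70),(520,85),(600,50)):
    uu,vv=map(int,np.round(q(x,y))); print("pt",world("scene",uu,vv,d[vv,uu]))
E
```

```text
red [0.5343 0.0191 0.0795] [0.5341 0.0548 0.0795] origin rel TCP along -0.0023265311709489214 across -0.0002497818215745291 len 0.03578304320234083
tip [0.5764 0.0209 0.0645] [0.5761 0.0558 0.0645] origin rel TCP along -0.003295580951701571 across 0.0016415725333920233 len 0.03491741200538629
lip [0.6193 0.175  0.032 ] [ 0.6168 -0.093   0.032 ] yaw -0.00923640287567153
l1 origin rel TCP -0.0016308395308398185 0.0004438553465250896
pt [0.5548 0.0406 0.0717]
pt [0.5757 0.0424 0.0663]
pt [0.5014 0.0504 0.0733]
```

The wedge origin is about 2.3 mm behind the TCP. I expect contact at TCP x of about 0.553 and the target near 0.570. Next I'll lower it to the table gently.

Request:
apply_moves(
  increments=[
    [0.01,[0,0,0.025],[0,0,0]],
    [0.01,[0,0,0.05],[0,0,0]],
    [0.01,[0,0,0.056],[0,0,0]],
    [0.01,[0,0,0.057],[0,0,0]],
    [0.01,[0,0,0.058],[0,0,0]],
    [0.01,[0,0,0.059],[0,0,0]],
    [0.01,[0,0,0.059],[0,0,0]],
  ],
)

```text
t: 7.35
eef_pos: [0.4876, 0.0377, 0.0433]
tool_rot: [0.006, 1.0, -0.001, -0.001]
ft_force: [-0.2, 0.6, -1.1]
finger_gap: 0.0231
```

Request:
apply_moves(
  increments=[
    [0.01,[0,0,0.0005],[0,0,0]],
    [0.01,[0,0,0.001],[0,0,0]],
    [0.01,[0,0,0.0013],[0,0,0]],
    [0.01,[0,0,0.0013],[0,0,0]],
  ],
)

```text
t: 7.85
eef_pos: [0.4877, 0.0376, 0.0423]
tool_rot: [0.006, 1.0, -0.001, -0.0]
ft_force: [-2.3, -1.1, 3.1]
finger_gap: 0.0235
```

Request:
apply_moves(
  increments=[
    [0.01,[-0.006,0,0.0003],[0,0,0]],
    [0.01,[-0.013,0,0.0003],[0,0,0]],
    [0.01,[-0.02,0,0.0003],[0,0,0]],
    [0.01,[-0.027,0,0.0003],[0,0,0]],
    [0.01,[-0.034,0,0.0003],[0,0,0]],
    [0.01,[-0.041,0,0.0003],[0,0,0]],
    [0.01,[-0.048,0,0.0003],[0,0,0]],
    [0.01,[-0.054,0,0.0003],[0,0,0]],
    [0.01,[-0.058,0,0.0003],[0,0,0]],
    [0.01,[-0.058,0,0.0003],[0,0,0]],
  ],
)

```text
t: 9.1
eef_pos: [0.546, 0.0369, 0.0423]
tool_rot: [0.006, 1.0, -0.001, -0.0]
ft_force: [-2.1, -0.3, 5.5]
finger_gap: 0.0233
```

```bash
cat > lid.py <<'E'
from h import *
import sys
np.set_printoptions(precision=4,suppress=True)
def cloud(d):
    c,f,R,t=cam("scene"); v,u=np.mgrid[:400,:640]
    return (np.stack([(u-c["cx"])/f*d,(v-c["cy"])/f*d,d],-1)-t)@R
P0=cloud(np.load("scene0.npy")); 
D=[snapshot("scene") for _ in range(3)]; P,_=D[-1]; d=np.median([x[1] for x in D],0); P1=cloud(d)
def prof(Q):
    r=[]
    for y0,y1 in((.09,.17),(-.1,-.02)):
        for x0,x1 in((.622,.64),(.64,.66),(.66,.68)):
            m=(P0[...,0]>x0)&(P0[...,0]<x1)&(P0[...,1]>y0)&(P0[...,1]<y1)&(P0[...,2]>.024)&(P0[...,2]<.04)&(abs(Q[...,2]-.035)<.02)
            r.append(np.median((Q[m]-P0[m])[:,2]) if m.sum()>5 else np.nan)
    return np.array(r)*1000
print("z rise mm (same px)",prof(P1))
s=env.sense(); print(s["t"],s["eef_pos"],s["ft_force"],s["wrist_torque"])
np.save("scene_l.npy",d)
if len(sys.argv)>1: 
    cv2.imwrite(f"pics/{sys.argv[1]}_full.png",P[:,:,::-1]); cv2.imwrite(f"pics/{sys.argv[1]}.png",cv2.resize(P[170:290,220:340,::-1],(600,600),interpolation=cv2.INTER_CUBIC))
E
python3 lid.py
```

```text
z rise mm (same px) [ 0.2854  0.3665 -0.3514 -0.2448  0.456  -0.3546]
9.25 [0.546  0.0368 0.0424] [-2.6127 -0.3486  5.6621] [ 0.0704  0.432  -0.0073]
```

Request:
apply_moves(
  increments=[
    [0.01,[-0.002,0,0],[0,0,0]],
    [0.01,[-0.004,0,0],[0,0,0]],
    [0.01,[-0.004,0,0],[0,0,0]],
  ],
)

```text
t: 9.62
eef_pos: [0.5494, 0.0368, 0.0424]
tool_rot: [0.006, 1.0, -0.001, -0.001]
ft_force: [-6.9, -0.1, 7.1]
finger_gap: 0.0231
```

Request:
apply_moves(
  increments=[
    [0.01,[-0.002,0,0],[0,0,0]],
    [0.01,[-0.004,0,0],[0,0,0]],
    [0.01,[-0.004,0,0],[0,0,0]],
  ],
)

```text
t: 10.0
eef_pos: [0.5506, 0.0368, 0.0425]
tool_rot: [0.006, 1.0, -0.001, -0.004]
ft_force: [-21.1, -1.7, 18.8]
finger_gap: 0.0228
```

Request:
apply_moves(
  increments=[
    [0.01,[-0.002,0,0],[0,0,0]],
    [0.01,[-0.004,0,0],[0,0,0]],
    [0.01,[-0.004,0,0],[0,0,0]],
  ],
)

```text
t: 10.38
eef_pos: [0.5517, 0.0368, 0.0429]
tool_rot: [0.006, 1.0, -0.001, -0.007]
ft_force: [-22.8, -2.1, 21.2]
finger_gap: 0.0234
```

```bash
python3 lid.py
```

```text
z rise mm (same px) [ 0.6616  0.6565 -0.1181  0.5621  0.5494  0.4246]
10.525 [0.5517 0.0368 0.0429] [-23.5611  -1.5559  21.2615] [-0.044   3.9434 -0.0413]
```

The lid is just touching at TCP x of about 0.549. The push is tipping the wedge slightly nose-down (tool pitch 14 mrad, 21 N of downforce), which adds friction. I'll correct the pitch and ease the downforce before going on.

Request:
apply_moves(
  increments=[
    [0.01,[0.001,0,-0.0002],[0,-0.01,0]],
    [0.01,[0.001,0,-0.0002],[0,-0.018,0]],
    [0.01,[0.001,0,-0.0002],[0,-0.018,0]],
    [0.01,[0.001,0,-0.0002],[0,-0.018,0]],
  ],
)

```text
t: 11.02
eef_pos: [0.5501, 0.0369, 0.0424]
tool_rot: [0.006, 1.0, -0.001, 0.001]
ft_force: [-2.0, 0.6, -5.1]
finger_gap: 0.023
```

```bash
python3 lid.py c1
```

```text
z rise mm (same px) [ 0.2809  0.3453  0.099  -0.39    0.3201 -0.1166]
11.175 [0.5502 0.0369 0.0425] [-2.6182 -0.6721 -5.8907] [-0.0664  0.9815 -0.0634]
```

View pics/c1.png

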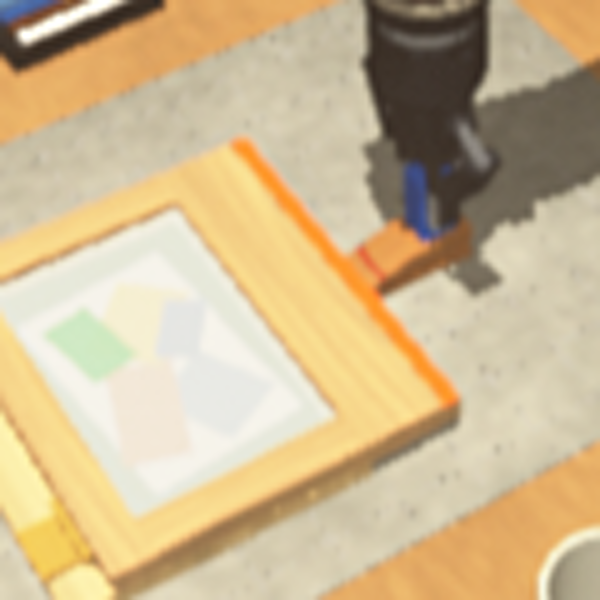

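The picture shows the red line (370,262) still clear in front of the lip. The wedge is upright again and flat. I'll continue with a little counter-pitch.

Request:
apply_moves(
  increments=[
    [0.01,[-0.002,0,0],[0,-0.003,0]],
    [0.01,[-0.004,0,0],[0,-0.005,0]],
    [0.01,[-0.004,0,0],[0,-0.005,0]],
  ],
)

```text
t: 11.55
eef_pos: [0.5529, 0.037, 0.0424]
tool_rot: [0.006, 1.0, -0.001, 0.002]
ft_force: [-8.1, -1.1, 1.4]
finger_gap: 0.0232
```

Request:
apply_moves(
  increments=[
    [0.01,[-0.002,0,0],[0,-0.003,0]],
    [0.01,[-0.004,0,0],[0,-0.005,0]],
    [0.01,[-0.004,0,0],[0,-0.005,0]],
  ],
)

```text
t: 11.92
eef_pos: [0.5554, 0.0372, 0.0423]
tool_rot: [0.006, 1.0, -0.001, 0.003]
ft_force: [-10.4, -0.0, 2.9]
finger_gap: 0.0232
```

```bash
python3 lid.py
```

```text
z rise mm (same px) [1.9431 2.3445 1.0685 1.581  1.6122 1.1849]
12.075 [0.5554 0.0372 0.0423] [-9.8673  0.478   2.8638] [ 0.112   2.7621 -0.0334]
```

Request:
apply_moves(
  increments=[
    [0.01,[-0.002,0,0],[0,0,0]],
    [0.01,[-0.004,0,0],[0,0,0]],
    [0.01,[-0.006,0,0],[0,0,0]],
    [0.01,[-0.006,0,0],[0,0,0]],
  ],
)

```text
t: 12.58
eef_pos: [0.5602, 0.0373, 0.0424]
tool_rot: [0.006, 1.0, -0.001, 0.002]
ft_force: [-9.0, -0.6, 2.0]
finger_gap: 0.0229
```

Request:
apply_moves(
  increments=[
    [0.01,[-0.002,0,0],[0,0,0]],
    [0.01,[-0.004,0,0],[0,0,0]],
    [0.01,[-0.004,0,0],[0,0,0]],
  ],
)

```text
t: 12.95
eef_pos: [0.5632, 0.0374, 0.0424]
tool_rot: [0.006, 1.0, -0.001, 0.001]
ft_force: [-9.6, -0.8, 1.6]
finger_gap: 0.0236
```

```bash
python3 lid.py c2
```

```text
z rise mm (same px) [4.7966 4.0154 3.1854 4.2983 4.3386 3.3294]
13.1 [0.5632 0.0374 0.0424] [-9.6127 -0.3195  2.2041] [0.0903 2.2275 0.0161]
```

View pics/c2.png

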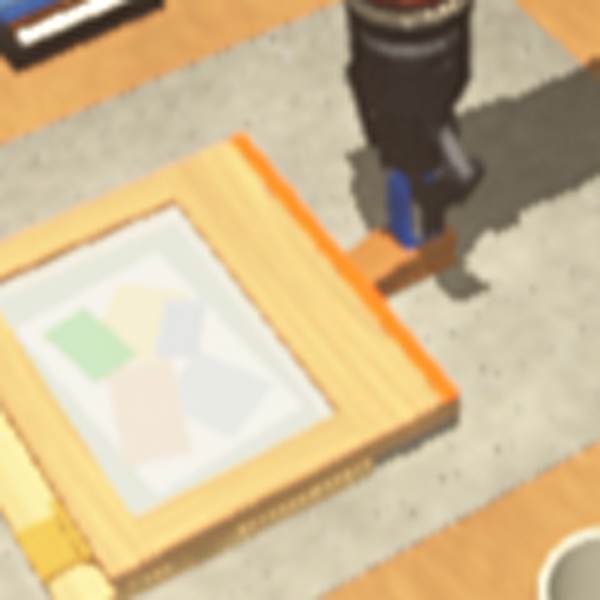

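The lid is up about 4.8 mm by both depth and wedge travel, and the red line is now hidden just behind the orange edge from this side view. About 3.4 mm remain.

Request:
apply_moves(
  increments=[
    [0.01,[-0.0015,0,0],[0,0,0]],
    [0.01,[-0.003,0,0],[0,0,0]],
    [0.01,[-0.0044,0,0],[0,0,0]],
    [0.01,[-0.0044,0,0],[0,0,0]],
  ],
)

```text
t: 13.6
eef_pos: [0.5665, 0.0375, 0.0424]
tool_rot: [0.006, 1.0, -0.001, -0.0]
ft_force: [-9.4, -1.5, 2.3]
finger_gap: 0.023
```

```bash
python3 lid.py c3; python3 - <<'E'
from lid import cloud,P0
from h import *
d=np.load("scene_l.npy"); Q=cloud(d)
# plane fit on wooden frame pixels (initial frame mask), tilt about hinge
m=(P0[...,2]>.026)&(P0[...,2]<.037)&(P0[...,0]>.62)&(P0[...,0]<.84)&(((P0[...,1]>.15)&(P0[...,1]<.172))|((P0[...,0]<.68)&(P0[...,1]>-.1)&(P0[...,1]<.17)))&(abs(Q[...,2]-P0[...,2])<.015)
dz=(Q[m]-P0[m])[:,2]; x=Q[m][:,0]; A=np.c_[np.ones(len(x)),x-.616]
for _ in range(3):
    k=np.linalg.lstsq(A,dz,rcond=None)[0]; r=abs(dz-A@k); g=r<2.5*np.median(r); A,dz=A[g],dz[g]
print("gap at front mm",k[0]*1000,"slope",k[1],"zero at x",.616-k[0]/k[1],len(dz))
E
```

```text
z rise mm (same px) [5.6845 4.745  4.108  4.6937 5.1536 4.2213]
13.75 [0.5665 0.0375 0.0425] [-10.017   -0.2106   1.6705] [-0.0496  2.1058  0.0294]
z rise mm (same px) [5.6708 4.8874 4.1451 4.7613 4.9671 3.7539]
13.9 [0.5665 0.0375 0.0425] [-10.3002  -0.328    1.1353] [ 0.0254  2.147  -0.0377]
gap at front mm 5.992386270870219 slope -0.026443004809367582 zero at x 0.8426151791020128 1131
```

View pics/c3.png

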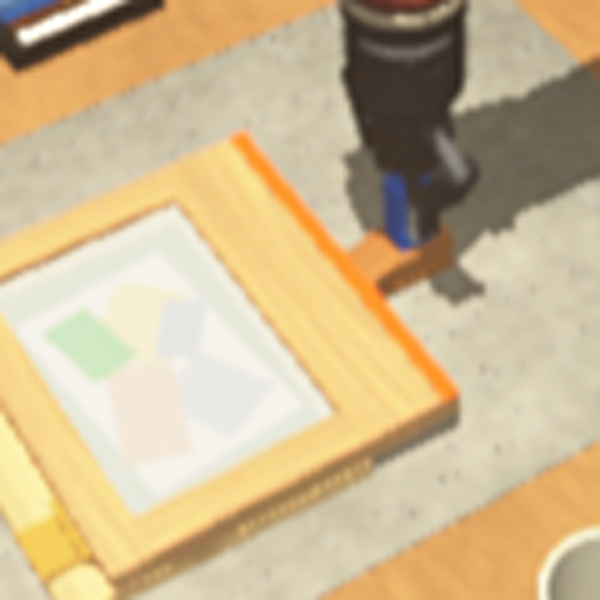

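```bash
python3 - <<'E'
from h import *
np.set_printoptions(precision=4,suppress=True)
d=np.load("scene_l.npy"); im=cv2.imread("pics/c3_full.png").astype(int); c,f,R,t=cam("scene"); v,u=np.mgrid[:400,:640]
P=(np.stack([(u-c["cx"])/f*d,(v-c["cy"])/f*d,d],-1)-t)@R
m=(P[...,0]>.583)&(P[...,0]<.612)&(abs(P[...,1]-.035)<.013)&(P[...,2]<.04)&(P[...,2]>.012)&(im[...,2]>im[...,0]+50)
X=P[m]; o=.5665-.0023; th=.0295-.35*np.maximum(X[:,0]-o-.022,0); r=X[:,2]-th
print(len(X),"underside z est mm",np.median(r)*1e3,"slope resid (rad)",np.polyfit(X[:,0],r,1)[0] if len(X)>5 else None)
s=env.sense(); print(s["t"],s["eef_pos"],s["tool_rot"],s["ft_force"],s["finger_gap"])
E
```

```text
47 underside z est mm 2.8281486036294616 slope resid (rad) 0.08948776666064895
13.9 [0.5665 0.0375 0.0425] [ 0.006   1.     -0.0011 -0.0004] [-10.3002  -0.328    1.1353] 0.02328657320447666
```

```bash
python3 - <<'E'
from h import *
np.set_printoptions(precision=4,suppress=True)
d=np.load("scene_l.npy"); c,f,R,t=cam("scene"); v,u=np.mgrid[:400,:640]
P=(np.stack([(u-c["cx"])/f*d,(v-c["cy"])/f*d,d],-1)-t)@R
m=(P[...,0]>.578)&(P[...,0]<.609)&(abs(P[...,1]-.036)<.019)&(P[...,2]<.045)&(P[...,2]>.012)
im=cv2.imread("pics/c3_full.png")
o=.5665-.0023
for y,x in np.argwhere(m)[::2]: X=P[y,x]; print(x,y,X,im[y,x],"%.1f"%(1e3*(X[2]-.0295+.35*max(X[0]-o-.022,0))))
E
```

```text
297 214 [0.5802 0.0298 0.0438] [105  76  75] 14.3
297 215 [0.5807 0.0302 0.0395] [102  74  77] 10.0
295 216 [0.5851 0.0241 0.032 ] [ 67 109 162] 2.5
297 216 [0.5805 0.0295 0.034 ] [91 76 92] 4.5
292 217 [0.5948 0.0204 0.0296] [149 189 220] 3.1
294 217 [0.5895 0.0247 0.0303] [ 79 149 226] 1.9
296 217 [0.5843 0.0291 0.031 ] [ 72 131 203] 1.5
298 217 [0.58   0.0351 0.0337] [98 75 85] 4.2
291 218 [0.5999 0.0223 0.0294] [149 191 226] 4.6
293 218 [0.5934 0.0244 0.0274] [ 88 159 232] 0.4
295 218 [0.5905 0.0329 0.0332] [ 83 160 236] 5.2
297 218 [0.5839 0.0348 0.0309] [ 75 134 208] 1.4
299 218 [0.5814 0.0436 0.0371] [120  78  82] 7.6
301 218 [0.5787 0.0521 0.043 ] [138  83  66] 13.5
291 219 [0.6024 0.0264 0.0297] [106 167 229] 5.8
293 219 [0.5961 0.0289 0.0281] [ 83 158 233] 2.0
295 219 [0.5922 0.0354 0.0315] [ 86 163 235] 4.1
297 219 [0.5868 0.0395 0.0319] [ 80 156 236] 2.6
299 219 [0.5814 0.0434 0.0321] [105 108 150] 2.6
289 220 [0.6074 0.0213 0.0232] [102 171 242] 1.1
291 220 [0.6027 0.0265 0.025 ] [ 85 158 231] 1.2
293 220 [0.5993 0.0341 0.0297] [ 85 161 234] 4.8
295 220 [0.5932 0.0369 0.
[... 706 characters left out ...]
4.1
294 223 [0.6018 0.0442 0.0256] [ 90 167 238] 1.5
296 223 [0.5969 0.049  0.0269] [ 89 168 240] 1.2
299 223 [0.5884 0.0541 0.0263] [ 65 116 178] -2.4
293 224 [0.607  0.0462 0.0257] [ 87 168 241] 3.4
295 224 [0.603  0.0527 0.0291] [ 88 165 238] 5.5
297 224 [0.5949 0.0518 0.0233] [ 70 129 197] -3.1
299 224 [0.5872 0.0518 0.0185] [ 56  93 138] -10.7
301 224 [0.5797 0.0522 0.0143] [ 54  90 134] -15.2
294 225 [0.6069 0.0523 0.0262] [ 86 165 241] 3.9
296 225 [0.6002 0.0541 0.0237] [ 66 115 175] -0.9
298 225 [0.592  0.053  0.0177] [ 53  87 131] -9.8
294 226 [0.6071 0.0525 0.0216] [ 71 151 244] -0.6
297 226 [0.5967 0.0543 0.0168] [ 53  86 127] -9.0
296 227 [0.6009 0.0544 0.0145] [ 52  86 132] -9.9
```

The depth on the ramp is noisy by 2–3 mm. To check flatness mechanically, I'll press down by under a millimetre and watch the force.

Request:
apply_moves(
  increments=[
    [0.01,[-0.0012,0,0.0004],[0,0,0]],
    [0.01,[-0.0012,0,0.0006],[0,0,0]],
    [0.01,[-0.0012,0,0.0006],[0,0,0]],
  ],
)

```text
t: 14.28
eef_pos: [0.5665, 0.0375, 0.0425]
tool_rot: [0.006, 1.0, -0.001, -0.002]
ft_force: [-13.3, -0.1, 8.2]
finger_gap: 0.0232
```

```bash
python3 lid.py; python3 - <<'E'
from h import *
s=env.sense(); print(s["eef_pos"],s["tool_rot"],s["ft_force"])
d=np.load("scene_l.npy"); c,f,R,t=cam("scene"); v,u=np.mgrid[:400,:640]
P=(np.stack([(u-c["cx"])/f*d,(v-c["cy"])/f*d,d],-1)-t)@R
for n,(a,b,y0,y1) in dict(table=(.55,.6,.08,.2),).items():
    m=(P[...,0]>a)&(P[...,0]<b)&(P[...,1]>y0)&(P[...,1]<y1)&(P[...,2]<.02); print(n,np.median(P[m][:,2]))
E
```

```text
z rise mm (same px) [5.8358 5.1504 4.3252 5.0824 5.0358 3.9909]
14.425 [0.5665 0.0375 0.0425] [-13.4137  -1.1113   8.1263] [ 0.0009  2.6355 -0.0085]
[0.56649358 0.03749239 0.04249111] [ 0.00591841  0.99998049 -0.00123846 -0.00156689] [-13.41369682  -1.11133948   8.12631801]
table 0.0026310270300326363
```

The wedge doesn't sink: z holds at 42.5 mm while the force rises to 8 N. The depth also reads the bare table 2.6 mm high there, which matches the wedge's apparent 2.8 mm, so the wedge is flat on the table. Handing in.

```bash
python3 -c "
from workcell import env
print(env.hand_in())"
```

```text
the job is handed in; nothing more can be done
None
```

I pulled the wedge straight up out of the clip, laid it in front of the press and slid it under the orange lip until the board lifted about 6 mm. I handed in at 14.4 s with the gripper still holding the wedge and the board resting on it.

**Gap:** A plane fit to the lid's depth readings gave a rise of 6.0 mm at the front. The travel past first contact (17 mm on the 0.35 slope) gives 5.95 mm. Readings rose steadily along the way and none came near 10 mm.

**Flatness:** Pressing down slightly raised the vertical force to 8 N while the tool height stayed at 42.5 mm. In the depth image the wedge's underside read about 2.8 mm high, but the bare table beside it also read 2.6 mm high, so I take the wedge to be on the table. Single-pixel depth on the ramp was noisy by 2–3 mm.

**Trouble on the way:** At first contact the push tipped the wedge about 0.8° nose-down, with forces up to about 23 N. I backed off about 1.6 mm, corrected the tilt and went on with 8–10 N of push. At the end the tool was tilted about 0.2°.

**Not checked or in disagreement:**
- The two cameras differ by about 3 mm on where the lip edge is, so I relied on the contact point and the measured rise.
- In the last pictures the red line was hidden by the lip, so I did not see it line up.
- I kept the arm clear of the other things, but took no final full-scene picture to confirm they hadn't moved.

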